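# Lock the tilting print stand level with its ball-lock pin

## Robot

A 7-joint arm with a two-finger parallel gripper is mounted at the origin on the work surface. World frame = base frame: x ahead of the robot, y to its left, z up, the work surface at z = 0. Lengths are in mm, angles in rad, forces in N, time in s.
With the tool pointing down it reaches from about 350 to 900 mm from the base axis. Payload 8.1 kg.
Tool frame: the origin (TCP) lies midway between the tips of the shut fingers; the grasp point (between the pads) lies 19 mm behind it; z points along the fingers, y is the line along which they close (so a half turn about z gives the same grasp; the last joint's range is limited). The gripper opens to 92 mm and grips with 3 to 60 N. Pads are 19 mm wide; open, the fingers measure 130 mm over their backs; the gripper's body (75 mm by 190 mm) begins 47 mm behind the grasp point.
Start: joints at [-1.31, 0.434, 0.025, 1.573, -0.012, 1.134, -0.075], TCP at [222.42, 584.098, 226.742] pointing down, gripper open.
Joint ranges: [-2.62, 2.62], [-0.44, 2.09], [-1.27, 1.32], [0.08, 2.57], [-1.32, 4.46], [0.12, 2], [-2.74, 2.74]. Speed limits (rad/s): [2.22, 2.22, 3.01, 3.01, 3.14, 3.14, 3.14].

## Interface

Orientations are given as a unit quaternion [w, x, y, z].
In Python, from rig import r, viewer gives the robot as it stands. The module is installed in compiled form; this text tells all that it offers.
- The arm moves only by the tool carry_out, never from a script. Its argument "deltas" is one flat list of numbers, 5 for each row, row after row: the shift along the tool's x, y, z in m, then the turn about the tool's z in rad, then the gripper command: -1 is shut, 1 is fully open, values between are in proportion. A call has 1 to 10 rows; each row shifts and turns the commanded pose from where the row before left it, along the tool's axes as they then stand; what a row does not reach is not made up. A row lasts 1/10 s, in which the tool goes at most 50 mm and 8.59 degrees, less where a joint would pass 70% of its speed; a pose out of reach is approached as far as the arm can. A call with a gripper value outside its range is refused whole. The fingers move at their own pace and stop on an object; "force" is the grip in N (left out, the last holds). Time passes only in rows, so rows that do not move let the fingers close. It gives the time, the measured TCP pose, the force, the opening and the grip force at its end, in the units of the state.
- r.state(): the state, without advancing time (a new reading comes with each control period).
- viewer.capture(name): name is "scene" or "top" or "wrist"; returns a dict with "pixels" (384x512x3 uint8, blue, green, red), "depth" (384x512 float32, mm along the optical axis (not along the pixel's ray), 0 where there is no reading), "camera_matrix" (3x3 intrinsics, pixels), "k1" (the pictures are not rectified: a ray, as slopes to the right and down, at radius r is drawn at 1 + k1 r^2 times it, then the intrinsics apply), "extrinsics" (4x4, takes a point from world to camera coordinates). Camera axes: x right, y up, looking along -z (the intrinsics and any distortion apply to the point x, -y, -z); pixel columns grow to the right and rows downward; lengths in mm; the calibration is good to about 2 mm. A picture is of the moment at which its call begins.
- r.sign_off(): hands the job in; it is judged then, once.
The state is a dict: "t": time; "joint_positions": joint angles; "joint_velocities": joint speeds; "tau": joint torques, N m; "ee_pos": TCP position; "tool_rot": TCP orientation; "contact_force": force on the tool from outside, world axes, zero at the start; "moment": the same for the moment, N m; "gripper_width": finger opening in mm; "gripper_force": force on a finger pad.
Only numpy, scipy, OpenCV 4.12 (cv2) and the standard library are available. Lean on these libraries where they do the work, as an engineer would, in place of code of your own. Each camera call takes 0.05 s, during which the arm holds its last target. There are 200 camera calls.

## Task

Set the tilting finishing stand level and lock it: press the raised front edge of its deck gently down until the deck is level and the middle hole of its index sector lines up with the bracket's bores. Then take the shorter of the two ball-lock pins out of the rack with its thumb button squeezed in, feel for the bore with its nose and slide it, without dropping or forcing it, through bracket and sector with the button still held in until its collar is home against the bracket, and only then let the button go so that the balls spring out and lock. Leave the long pin and everything else on the bench alone.

Things in the scene. Friction and masses are not known exactly. Their poses are not given: they have to be found in the camera images.
- pin_head (a point): centre of the black head (disc 44 mm across, 8 mm thick) of the shorter ball-lock pin, 100 to 150 g, lying level in either bore of the rack, with a few degrees of droop and 2 mm of end play. Frame: y along the pin, pointing out of the head, nose to -y; roll means nothing. Head from -4 to +4 mm, bare neck 10 mm thick from -4 to -38 mm, where a finger fits
- thumb_face (a point): centre of the flat outer face of the shorter pin's thumb button, 27 mm across, on the pin's axis; stands 5 mm out of the head, flush when in. Worked by pinching along the pin from above: one finger on the button, one behind the head over the neck, fingertips 6 to 8 mm above the pin's axis. About 7 N push it in; a pinch of 20 to 40 N also holds the pin
- pin_seat (a point): the shorter pin's seat (home: on the outer bracket plate's face), on its axis 41 mm from the head's centre: the face, towards the nose, of a collar 20 mm across and 3 mm thick; axes as pin_head. Beyond it the shank, 10 mm thick, to -38 mm, then a tapered nose to -46 mm, 7 mm across at its end
- pin_balls (a point): the shorter pin's two locking balls: a point on its axis 34 mm from the seat towards the nose. They stand out 2 mm on either side while the button is out, sink in when it is in, and will not pass a bore while out
- pin_button (a joint): thumb button of the shorter pin: 0 = out (balls out, locked), 0.005 m = fully in, flush with the head (balls in)
- longpin_head (a point): head centre of the other ball-lock pin, in the rack's other bore: the same head, neck and collar but a shank 25 mm longer. To be left where it is
- rack: pin rack, fixed: grey block 190 (x) by 30 (y) by 100 mm high on a foot 76 mm deep; origin under its centre. Two through bores of 11 mm along y at x = -48 and +48 mm, 75 mm up. A pin's collar sits on the +y face, its nose and balls come out of the -y face; it draws out to +y, straight for at least 46 mm, with the button in
- stand: base of the tilting stand, fixed, 230 (x) by 290 mm (y), origin under its middle, front at -x. On it, clamped in slots along x, the tilt unit: two cheeks with a trunnion along y, 110 mm up, over x = -10 to +10 mm; a deck 200 by 170 mm that tilts on it, its black top 23 mm above the trunnion's axis; a print on the deck, top 170 mm up, over 65 mm behind its front edge
- bore_mark (a point): a mark, not the bore itself: where the bore's mouth in the bracket would be with the tilt unit at the front end of its slots; (-94, 139, 110) mm in the stand's frame, same axes. The true mouth is 4 to 24 mm behind it (+x), at the same y and height: find it by feel, the nose drops in within 2 mm. Plate 8, gap 2, sector 10, gap 2, plate 8 mm, holes 11.5 mm; plates 50 mm wide, tops 128 mm up
- deck (a joint): tilt of the deck, rad: 0 = level, middle hole of its steel sector in line with the bracket's bores; positive = front edge up. A stiff hinge that stays where left; 2 to 5 N at the front edge move it. Its holes, like the bores, are 80 mm ahead of the trunnion: 0.01 rad is 0.8 mm up or down. Within about 0.02 rad the pin's tapered nose draws it into line. Two other holes come in line at 0.3 and -0.3, the wrong places
Not all that is in view belongs to the job. Leave any green look-alike of the rack alone.

How it is judged:
By the outcome, as a careful person would: the job done as asked, in the order asked, and still so for the second after the job is handed in, with the robot touching nothing.
It also fails if it takes over 72 s, if anything falls off the work surface, if the arm or the gripper's body presses on something with over 40 N, if the wrist force passes 120 N, or if a joint passes its speed limit or range.

## Working session

There is one attempt and no reset: what is moved stays moved. The work goes in short steps, Python scripts to look and compute and a tool call to move; the robot and the scene stay as the last step left them, time stands still between calls to the robot, and variables do not carry over. Pictures are saved under pics/ and viewed, at most 12 in all, crops included, and the job is handed in when it is done.

Besides the shell and the picture viewer there is one more tool, called after "Call:" as name(argument=value, ...) on one line, values as JSON. carry_out: Moves the arm, as the interface text tells. Its arguments: {"type":"object","properties":{"deltas":{"type":"array","items":{"type":"number"}},"force":{"type":"number"}},"required":["deltas"]}

```bash
mkdir -p pics; cat > h.py <<'E'
import numpy as np, cv2
from rig import r, viewer
def world(c,u,v,d=None):
    """pixel -> world, using depth"""
    K=c["camera_matrix"];k=c["k1"]
    u=np.atleast_1d(np.asarray(u,float));v=np.atleast_1d(np.asarray(v,float))
    if d is None: d=c["depth"][v.astype(int),u.astype(int)]
    xy=cv2.undistortPoints(np.stack([u,v],1)[:,None],K,np.array([k,0,0,0.]))[:,0]
    P=np.stack([xy[:,0]*d,-xy[:,1]*d,-d*np.ones(len(u)),np.ones(len(u))])
    return (np.linalg.inv(c["extrinsics"])@P)[:3].T
def wmap(c):
    h,w=c["depth"].shape
    U,V=np.meshgrid(np.arange(w),np.arange(h))
    return world(c,U.ravel(),V.ravel(),c["depth"].ravel()).reshape(h,w,3)
E
python3 - <<'E'
from h import *
import pickle
a=[]
for n in("scene","top"):
    c=viewer.capture(n); pickle.dump(c,open(n+".pkl","wb")); a.append(c["pixels"])
    cv2.imwrite(f"pics/{n}.png",cv2.resize(c["pixels"],(800,600)))
    print(n,c["camera_matrix"],c["k1"],np.linalg.inv(c["extrinsics"]))
s=r.state();print(s["t"],s["ee_pos"],s["tool_rot"],s["gripper_width"])
E
```

```text
scene [[420.87207207   0.         257.02157853]
 [  0.         420.87207207 184.0920132 ]
 [  0.           0.           1.        ]] 0.02971496381732528 [[ 2.48600120e-01 -8.03646861e-01  5.40693724e-01  9.77078253e+02]
 [ 9.68519421e-01  2.13715884e-01 -1.27654422e-01  1.57915729e+01]
 [-1.29657620e-02  5.55407278e-01  8.31477387e-01  9.11858243e+02]
 [ 0.00000000e+00  0.00000000e+00  0.00000000e+00  1.00000000e+00]]
top [[489.05937978   0.         253.1366193 ]
 [  0.         489.05937978 193.84380822]
 [  0.           0.           1.        ]] -0.2031560755919508 [[-2.18909875e-02  9.88946670e-01 -1.46646751e-01  2.59678600e+02]
 [-9.99575295e-01 -2.44724152e-02 -1.58218526e-02  1.37662793e+02]
 [-1.92357686e-02  1.46238113e-01  9.89062384e-01  1.36691277e+03]
 [ 0.00000000e+00  0.00000000e+00  0.00000000e+00  1.00000000e+00]]
0.1 [222.29029263 583.65429197 226.02775435] [-5.85871092e-05  1.80960545e-01  9.83490108e-01 -6.96296575e-04] 91.96015049837543
```

View pics/scene.png

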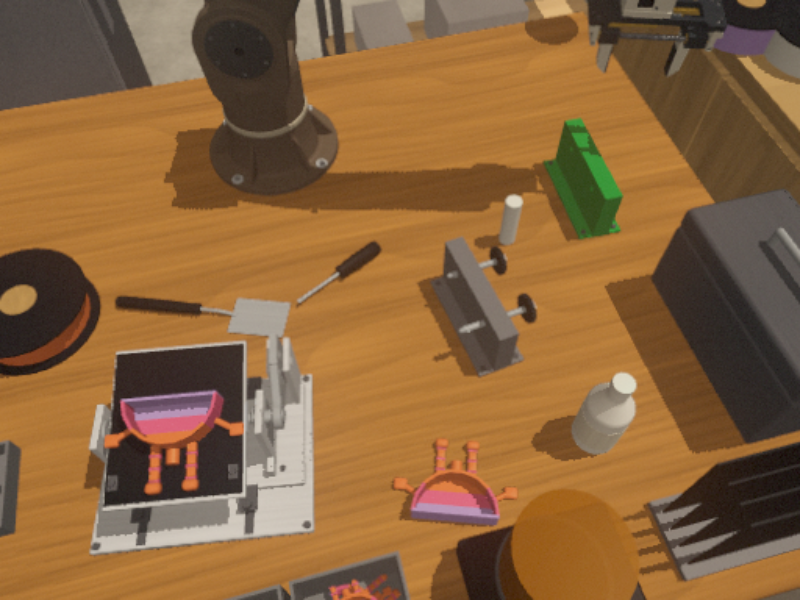

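View pics/top.png

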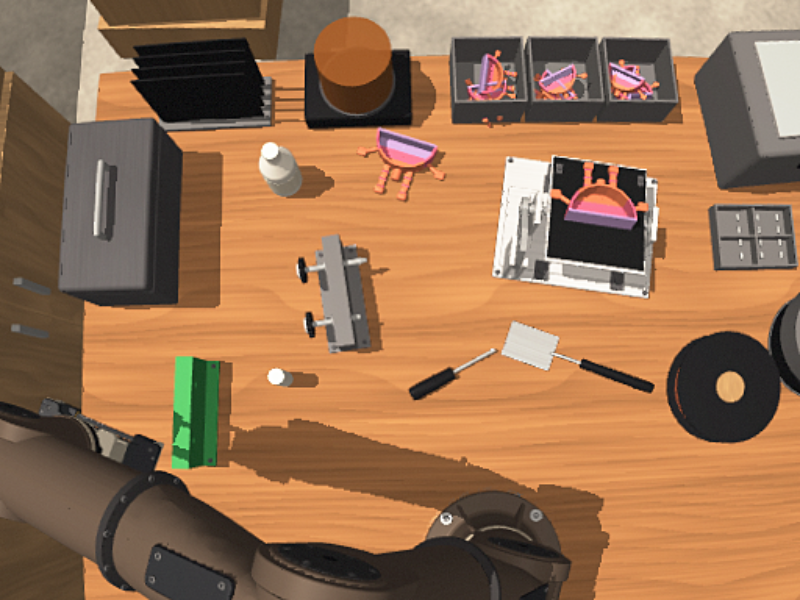

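The scene shows the grey rack at top-view (342,293) with two black heads on its left, +y, side. They are at (300,270) and (309,324), and at (525,308) and (497,260) in the scene view. Could be mistaken for the target: the far pin (300,270), the near pin (309,324), the green look-alike rack (195,410), and the white cylinder (280,377). The stand is at (580,230), with its plates at (530,210) on the +y side. Next I measure both pins' protrusion and crop close.

```bash
python3 - <<'E'
from h import *
import pickle
c=pickle.load(open("top.pkl","rb")); s=pickle.load(open("scene.pkl","rb"))
a=cv2.resize(c["pixels"][140:235,180:250],None,fx=6,fy=6,interpolation=cv2.INTER_CUBIC)
b=cv2.resize(s["pixels"][145:245,270:350],None,fx=5.7,fy=5.7,interpolation=cv2.INTER_CUBIC)[:570]
cv2.imwrite("pics/crop1.png",np.hstack([a,np.zeros((570,0,3),np.uint8),b])[:, :800] if 0 else cv2.resize(np.hstack([a,b]),(800,524)))
a=cv2.resize(c["pixels"][90:195,310:425],None,fx=3.9,fy=3.9,interpolation=cv2.INTER_CUBIC)
b=cv2.resize(s["pixels"][205:360,55:210],None,fx=2.64,fy=2.64,interpolation=cv2.INTER_CUBIC)
a=cv2.resize(a,(400,365));b=cv2.resize(b,(400,400))
o=np.zeros((400,800,3),np.uint8);o[:365,:400]=a;o[:,400:]=b
cv2.imwrite("pics/crop2.png",o)
for n,c in(("top",c),("scene",s)):
    W=wmap(c);ok=c["depth"]>0
    # rack top z 100 plane
    m=ok&(abs(W[...,2]-100)<5)&(W[...,0]>300)&(W[...,0]<750)&(W[...,1]>100)&(W[...,1]<420)
    nn,lab,st,ce=cv2.connectedComponentsWithStats(m.astype(np.uint8))
    for i in range(1,nn):
        if st[i,4]>60:
            P=W[lab==i];(cx,cy),(w,h),an=cv2.minAreaRect(P[:,:2].astype(np.float32));print(n,st[i],cx,cy,w,h,an,np.median(P[:,2]))
    # base plate of the stand, deck
    m=ok&(W[...,2]>4)&(W[...,2]<35)&(W[...,0]>300)&(W[...,0]<800)&(W[...,1]<50)&(W[...,1]>-400)
    nn,lab,st,ce=cv2.connectedComponentsWithStats(m.astype(np.uint8))
    for i in range(1,nn):
        if st[i,4]>150:
            P=W[lab==i];print(n,"stand",st[i],cv2.minAreaRect(P[:,:2].astype(np.float32)),np.median(P[:,2]))
E
```

```text
top [206 149  21  73 766] 474.543212890625 255.53396606445312 190.32266235351562 30.428020477294922 7.788904190063477 99.54080519805882
top [171 235  11  11  85] 329.4688415527344 360.6767272949219 25.93044090270996 26.16623306274414 39.143978118896484 99.29418953959294
top stand [ 313  100  104   90 2599] ((596.18408203125, -175.228759765625), (297.9142761230469, 232.265380859375), 80.2088623046875) 16.46419865287521
top stand [352 224  66  23 332] ((329.8241271972656, -204.8348388671875), (193.83775329589844, 22.6634521484375), 72.18527221679688) 15.753323141548663
scene [324 125  11   9  69] 330.6360778808594 359.6864929199219 25.532209396362305 28.992259979248047 70.03177642822266 97.08212929540389
scene [285 152  48  67 872] 474.4118347167969 254.814453125 191.34503173828125 31.252330780029297 7.6475419998168945 97.50274646247084
scene [375 252  31  23 104] 711.0528564453125 347.04052734375 61.6995849609375 32.11638641357422 44.73341751098633 101.40612347651188
scene stand [ 73 190  77  12 427] ((330.7562255859375, -211.34527587890625), (194.1525421142578, 21.01722526550293), 69.94957733154297) 14.30543088485922
scene stand [ 29 195  29  33 294] ((342.0311279296875, -366.4301452636719), (20.79361343383789, 87.05520629882812), 52.291011810302734) 18.526996930103223
scene stand [  57  238  144  117 5806] ((597.7421875, -180.27464294433594), (290.55731201171875, 230.35646057128906), 80.8831558227539) 10.98404707856838
scene stand [158 241  16  23 213] ((521.5111694335938, -98.06367492675781), (53.40037155151367, 36.776729583740234), 1.3351713418960571) 22.30865926829324
```

View pics/crop1.png

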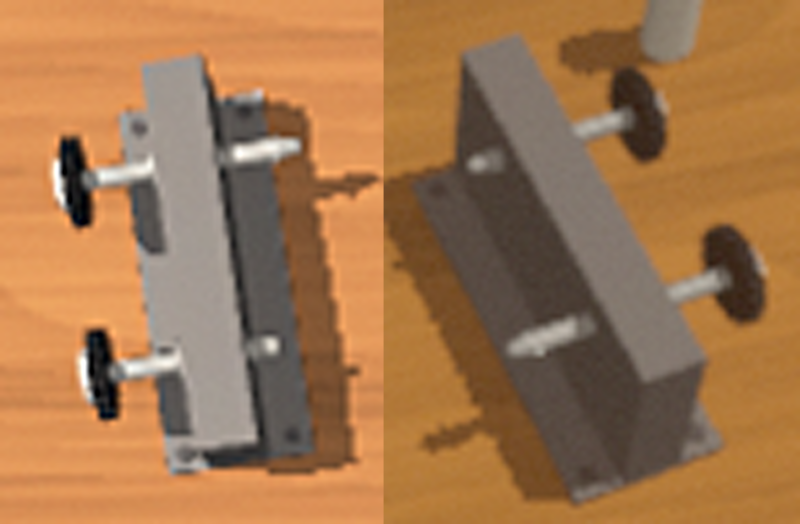

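View pics/crop2.png

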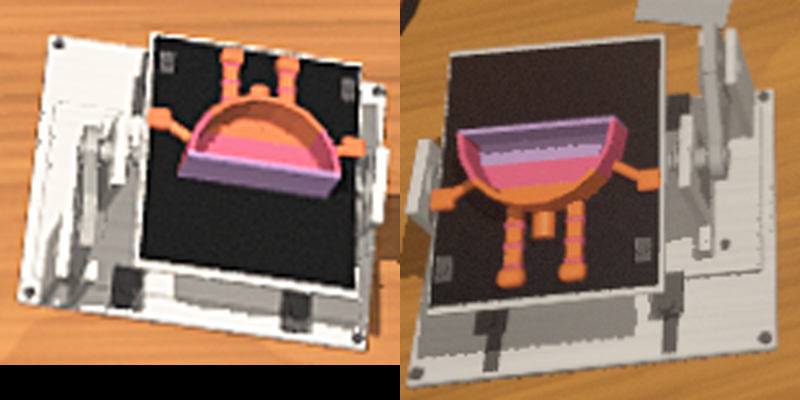

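Crops: the near pin's nose sticks out only a little beyond the rack (crop 265,345, left panel). The far one's sticks out far (300,145). So the near pin, with its head at crop (100,375), is the short one. The stand's deck front edge faces the robot and is raised, with the sector and bracket plates at the front left. Next I measure the stand, deck, bracket and pin.

```bash
cat > m.py <<'E'
from h import *
import pickle
def rot(d): d=np.radians(d);return np.array([[np.cos(d),-np.sin(d)],[np.sin(d),np.cos(d)]])
if __name__=="__main__":
  for n in("top","scene"):
    c=pickle.load(open(n+".pkl","rb"));W=wmap(c);ok=c["depth"]>0;hsv=cv2.cvtColor(c["pixels"],cv2.COLOR_BGR2HSV)
    m=ok&(W[...,2]>5)&(W[...,2]<20)&(hsv[...,1]<60)&(W[...,0]>460)&(W[...,0]<760)&(W[...,1]<10)&(W[...,1]>-370)
    m=cv2.morphologyEx(m.astype(np.uint8),cv2.MORPH_OPEN,np.ones((3,3)))
    P=W[m>0];print(n,"base",cv2.minAreaRect(P[:,:2].astype(np.float32)),np.median(P[:,2]))
    S=W.copy();S[...,:2]=(W[...,:2]-[597,-178])@rot(-9.2)   # stand frame
    L=S.reshape(-1,3);g=(ok&(abs(S[...,0])<140)&(abs(S[...,1])<160))
    dk=g&(hsv[...,2]<70)&(S[...,2]>90)&(abs(S[...,1])<75)
    P=S[dk];
    for _ in range(3):
        A=np.c_[P[:,:2],np.ones(len(P))];q=np.linalg.lstsq(A,P[:,2],rcond=None)[0];P=P[abs(A@q-P[:,2])<5]
    print(" deck",len(P),q,"tilt",-np.arctan(q[0]),"ext",np.percentile(P[:,:2],[1,99],axis=0).round(1).tolist())
    b=g&(S[...,2]>30)&(S[...,1]>100)&(S[...,1]<150)
    P=S[b]
    for lo in range(100,150,4):
        Q=P[(P[:,1]>=lo)&(P[:,1]<lo+4)]
        if len(Q)>3: print("  y",lo,len(Q),"x",np.percentile(Q[:,0],[2,98]).round(1),"z",np.percentile(Q[:,2],[2,98]).round(1))
    Q=P[abs(P[:,2]-128)<4];print("  plate tops",Q.round(0)[:60:2].tolist())
    # rack frame: heads
    R=W.copy();R[...,:2]=(W[...,:2]-[474.5,255.2])@rot(7.7)
    k=ok&(R[...,0]>-90)&(R[...,0]<0)&(R[...,1]>35)&(R[...,1]<80)&(R[...,2]>35)&(R[...,2]<110)
    dark=k&(hsv[...,2]<60);P=R[dark];print(" head",len(P),np.percentile(P,[3,50,97],axis=0).round(1).tolist())
    k=ok&(abs(R[...,0]+48)<9)&(R[...,1]>19)&(R[...,1]<48)&(R[...,2]>60)&(R[...,2]<95);P=R[k]
    if len(P)>4: print(" neck",len(P),np.polyfit(P[:,1],P[:,2],1),np.polyfit(P[:,1],P[:,0],1),P.mean(0))
E
python3 m.py
```

```text
top base ((596.4150390625, -176.68670654296875), (290.52825927734375, 229.13748168945312), 80.36911010742188) 11.44903358818408
 deck 2095 [-1.84943499e-01  1.30721570e-03  1.30762159e+02] tilt 0.18287713465658614 ext [[-96.8, -73.7], [84.8, 70.9]]
  y 100 49 x [-113.7   -5.9] z [ 39.8 132. ]
  y 104 37 x [-113.9   -3.7] z [ 48.1 131.5]
  y 108 58 x [-113.3    3.6] z [ 32.9 166.3]
  y 112 76 x [-110.6    0.5] z [ 96.  167.5]
  y 116 125 x [-109.5    0.8] z [ 92.  165.7]
  y 120 47 x [-113.2   -6. ] z [ 62.  162.1]
  y 124 37 x [-113.8  -67.7] z [ 46.4 132.1]
  y 128 84 x [-113.6  -66.8] z [ 32.6 129. ]
  plate tops [[0.0, 118.0, 127.0], [-1.0, 114.0, 125.0], [-1.0, 109.0, 125.0], [-5.0, 115.0, 129.0], [-9.0, 117.0, 130.0], [-6.0, 111.0, 124.0], [-10.0, 114.0, 125.0], [-13.0, 119.0, 125.0], [-12.0, 113.0, 125.0], [-16.0, 116.0, 127.0], [-15.0, 111.0, 127.0], [-19.0, 116.0, 127.0], [-17.0, 110.0, 124.0], [-21.0, 110.0, 129.0], [-25.0, 113.0, 132.0], [-28.0, 113.0, 132.0], [-33.0, 120.0, 128.0], [-49.0, 120.0, 126.0], [-55.0, 120.0, 128.0], [-61.0, 119.0, 128.0], [-70.0, 129.0, 128.0], 
[... 1150 characters left out ...]
, [-99.0, 117.0, 131.0], [-102.0, 122.0, 125.0], [-101.0, 126.0, 126.0], [-99.0, 120.0, 127.0], [-99.0, 124.0, 126.0], [-96.0, 116.0, 128.0], [-96.0, 122.0, 127.0], [-95.0, 127.0, 128.0], [-95.0, 120.0, 126.0], [-94.0, 127.0, 126.0], [-92.0, 120.0, 127.0], [-92.0, 124.0, 126.0], [-88.0, 117.0, 130.0], [-89.0, 122.0, 126.0], [-88.0, 127.0, 127.0], [-86.0, 121.0, 128.0], [-86.0, 127.0, 128.0], [-85.0, 120.0, 126.0], [-83.0, 125.0, 128.0], [-82.0, 116.0, 128.0], [-81.0, 123.0, 128.0], [-82.0, 127.0, 125.0]]
 head 52 [[-64.8, 51.9, 57.7], [-45.6, 53.1, 76.1], [-29.2, 55.5, 88.8]]
 neck 37 [-2.20334871e-02  7.45664885e+01] [-2.37271021e-02 -4.56975913e+01] [-46.55997675  36.34600974  73.76565915]
```

Call:
carry_out(deltas=[-0.029,-0.033,0,0,-1,-0.029,-0.033,0,0,-1,-0.029,-0.033,0,0,-1,-0.029,-0.033,0,0,-1,-0.029,-0.033,0,0,-1,-0.029,-0.033,0,0,-1,-0.029,-0.033,0,0,-1,-0.029,-0.033,0,0,-1,-0.029,-0.033,0,0,-1,-0.029,-0.033,0,0,-1], force=20)

```text
t: 1.1
ee_pos: [376.1, 170.7, 226.7]
tool_rot: [-0.0, 0.181, 0.984, 0.0]
contact_force: [-0.5, 0.1, 0.8]
gripper_width: 16.6
gripper_force: 0.0
```

Call:
carry_out(deltas=[-0.029,-0.033,0,0,-1,-0.029,-0.033,0,0,-1,-0.029,-0.033,0,0,-1,-0.029,-0.033,0,0,-1,-0.029,-0.033,0,0,-1,0,0,0,-0.1,-1,0,0,0,-0.1,-1,0,0,0,0,-1])

```text
t: 1.9
ee_pos: [452.5, -33.7, 226.5]
tool_rot: [-0.0, 0.081, 0.997, -0.0]
contact_force: [-0.6, 0.1, 0.1]
gripper_width: 0.4
gripper_force: 0.0
```

```bash
python3 - <<'E'
from h import *
import pickle
c=viewer.capture("wrist");pickle.dump(c,open("w1.pkl","wb"));cv2.imwrite("pics/w1.png",c["pixels"])
s=r.state();print(s["t"],s["ee_pos"],s["tool_rot"],s["contact_force"],np.linalg.inv(c["extrinsics"]).round(2),c["camera_matrix"],c["k1"])
E
```

```text
1.95 [452.52401512 -33.38632961 226.51431493] [-2.65159960e-04  8.29773404e-02  9.96551399e-01 -1.56664470e-05] [ 1.05765765  0.1441832  -0.45363154] [[ 1.6000e-01 -9.5000e-01 -2.8000e-01  3.7796e+02]
 [ 9.9000e-01  1.6000e-01  5.0000e-02 -2.2090e+01]
 [-0.0000e+00 -2.8000e-01  9.6000e-01  3.8472e+02]
 [ 0.0000e+00  0.0000e+00  0.0000e+00  1.0000e+00]] [[323.82464886   0.         250.73049021]
 [  0.         323.82464886 194.55512068]
 [  0.           0.           1.        ]] -0.0020955664910404636
```

View pics/w1.png

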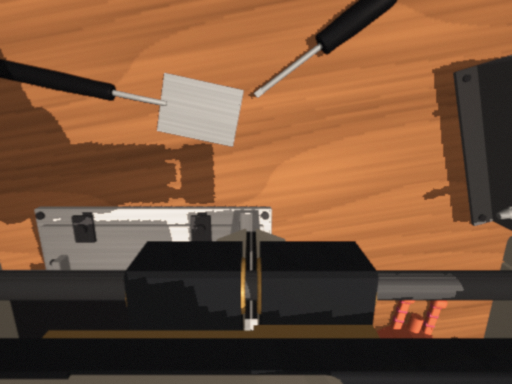

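The wrist view shows the stand's base with its front corners at (37,208) and (271,208), plus the spatula and screwdriver. The fingers hide the lower half. Next I measure the front corners.

```bash
python3 - <<'E'
from h import *
import pickle
c=pickle.load(open("w1.pkl","rb"))
W=wmap(c);hsv=cv2.cvtColor(c["pixels"],cv2.COLOR_BGR2HSV)
m=(W[...,2]>4)&(W[...,2]<25)&(hsv[...,1]<60)
m[265:]=0;m[:195]=0;m[:,300:]=0
print("z med",np.median(W[m][:,2]))
ys=[];E=[]
for u in range(50,262,3):
    v=np.where(m[:,u])[0]
    if len(v)>8: E.append(W[v[0],u])
E=np.array(E);k=np.polyfit(E[:,1],E[:,0],1);res=E[:,0]-np.polyval(k,E[:,1]);g=abs(res)<2;k=np.polyfit(E[g,1],E[g,0],1)
print("front edge slope",np.degrees(np.arctan(k[0])),g.sum())
for n,f in(("left",0),("right",-1)):
    Q=[]
    for v in range(212,262,2):
        u=np.where(m[v])[0]
        if len(u)>5:Q.append(W[v,u[f]])
    Q=np.array(Q);kk=np.polyfit(Q[:,0],Q[:,1],1);print(n,np.degrees(np.arctan(kk[0])),"corner y,x:", (y:=(kk[0]*k[1]+kk[1])/(1-kk[0]*k[0])), np.polyval(k,y),Q[::6].round(1).tolist())
E
```

```text
z med 21.252844923695022
front edge slope 9.321992329896256 63
left -10.461303102933737 corner y,x: -300.77561022160523 460.5333505762036 [[464.7, -303.5, 11.4], [479.7, -305.4, 12.9], [495.4, -306.9, 13.4], [511.6, -310.2, 13.1], [528.9, -313.5, 11.4]]
right -77.65172941864398 corner y,x: -9.202666982791653 508.39517648368826 [[510.9, -20.3, 12.8], [526.3, -22.6, 13.0], [528.7, -81.0, 22.4], [527.6, -182.8, 23.3], [542.1, -198.5, 22.0]]
```

Call:
carry_out(deltas=[-0.0237,-0.0391,0,0,-1,-0.0237,-0.0391,0,0,-1,-0.0237,-0.0391,0,0,-1,0,0,0.03,0,-1,0,0,0.03,0,-1,0,0,0.006,0,-1,0,0,0.004,0,-1,0,0,0.002,0,-1,0,0,0.002,0,-1,0,0,0.002,0,-1])

```text
t: 2.95
ee_pos: [504.4, -160.6, 151.6]
tool_rot: [0.001, 0.082, 0.997, 0.0]
contact_force: [-0.6, 0.3, -0.0]
gripper_width: 0.6
gripper_force: 0.0
```

Call:
carry_out(deltas=[0,0,0.002,0,-1,0,0,0.002,0,-1,0,0,0.002,0,-1,0,0,0.002,0,-1,0,0,0.002,0,-1,0,0,0.002,0,-1,0,0,0.001,0,-1,0,0,0.001,0,-1,0,0,0.001,0,-1,0,0,0,0,-1])

```text
t: 3.95
ee_pos: [503.9, -160.7, 135.6]
tool_rot: [0.0, 0.082, 0.997, -0.0]
contact_force: [0.0, -0.7, 0.3]
gripper_width: 0.5
gripper_force: 0.0
```

```bash
cat > deck.py <<'E'
from m import *
def tilt(n="scene"):
    c=viewer.capture(n);W=wmap(c);hsv=cv2.cvtColor(c["pixels"],cv2.COLOR_BGR2HSV)
    S=W.copy();S[...,:2]=(W[...,:2]-[597.4,-176.5])@rot(-9.3)
    g=(c["depth"]>0)&(abs(S[...,0])<100)&(hsv[...,2]<70)&(S[...,2]>90)&(S[...,2]<165)&(abs(S[...,1])<72)
    P=S[g]
    for _ in range(5):
        A=np.c_[P[:,:2],np.ones(len(P))];q=np.linalg.lstsq(A,P[:,2],rcond=None)[0];P=P[abs(A@q-P[:,2])<4]
    return c,len(P),-np.arctan(q[0]),q,np.percentile(P[:,:2],[1,99],axis=0).round(0).tolist()
if __name__=="__main__":
    for n in("scene","top"): print(tilt(n)[1:])
    s=r.state();print(s["t"],s["ee_pos"],s["contact_force"])
E
python3 deck.py
```

```text
(3628, np.float64(0.021395868188060743), array([-2.13991337e-02, -2.00109818e-03,  1.30883893e+02]), [[-98.0, -71.0], [85.0, 67.0]])
(740, np.float64(0.020434837658287866), array([-2.04376825e-02,  8.12099755e-03,  1.31447584e+02]), [[-86.0, -26.0], [84.0, 69.0]])
4.05 [ 504.07142004 -160.65858237  135.72200931] [ 0.23661553 -0.44926205  0.2198338 ]
```

Call:
carry_out(deltas=[0,0,0.001,0,-1,0,0,0.001,0,-1,0,0,0.0003,0,-1,0,0,0,0,-1])

```text
t: 4.45
ee_pos: [503.8, -160.6, 133.4]
tool_rot: [0.0, 0.082, 0.997, -0.0]
contact_force: [0.6, 0.6, -0.7]
gripper_width: 0.6
gripper_force: 0.0
```

```bash
python3 deck.py
```

```text
(3543, np.float64(-0.00354111036918686), array([ 3.54112517e-03, -1.80819886e-03,  1.31093225e+02]), [[-97.0, -71.0], [84.0, 68.0]])
(754, np.float64(-0.0022955917921965927), array([ 2.29559582e-03, -2.66069041e-03,  1.32189822e+02]), [[-87.0, -25.0], [83.0, 69.0]])
4.55 [ 503.98359681 -160.6749691   133.40890058] [-0.50193246  0.58064695 -0.38787947]
```

Call:
carry_out(deltas=[0,0,-0.02,0,-1,0,0,-0.04,0,-1,0,0,-0.033,0,-1,-0.0105,0.0357,0,0,-1,-0.0105,0.0357,0,0,-1,-0.0105,0.0357,0,0,-1,-0.0105,0.0357,0,0,-1,0,0,0,0,-1])

```text
t: 5.35
ee_pos: [570.5, -20.1, 225.9]
tool_rot: [0.0, 0.078, 0.997, 0.001]
contact_force: [-0.1, -1.1, -1.2]
gripper_width: 0.4
gripper_force: 0.0
```

```bash
python3 - <<'E'
from m import *
c=viewer.capture("wrist");pickle.dump(c,open("w2.pkl","wb"));cv2.imwrite("pics/w2.png",c["pixels"])
print(r.state()["ee_pos"])
W=wmap(c);S=W.copy();S[...,:2]=(W[...,:2]-[597.4,-176.5])@rot(-9.3)
np.save("S.npy",S)
g=(c["depth"]>0)&(abs(S[...,2]-128)<6)&(S[...,0]>-130)&(S[...,0]<-40)&(S[...,1]>90)&(S[...,1]<160)
nn,lab,st,ce=cv2.connectedComponentsWithStats(g.astype(np.uint8))
for i in range(1,nn):
    if st[i,4]>20:
        P=S[lab==i];print(st[i],np.percentile(P,[1,50,99],axis=0).round(1).tolist())
E
```

```text
[569.41635099 -23.41681935 225.96776666]
[182 117  12  64 518] [[-114.2, 95.8, 123.5], [-92.8, 99.0, 128.2], [-64.6, 103.9, 129.9]]
[210 117  13  64 689] [[-114.1, 117.9, 123.0], [-90.5, 122.1, 128.1], [-64.6, 125.8, 129.7]]
[195 126  16  85 199] [[-107.2, 106.9, 122.3], [-81.2, 115.6, 127.5], [-41.1, 115.9, 133.9]]
```

View pics/w2.png

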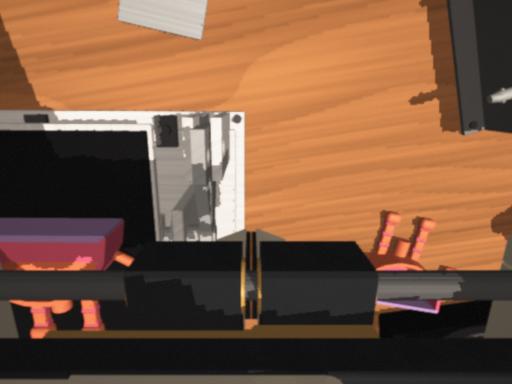

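The wrist view shows the two bracket plates at (187,150) and (215,150) with the sector between them. The base's front corner is at (243,113), which I use to check the frame.

```bash
python3 - <<'E'
import numpy as np
from m import *
S=np.load("S.npy");c=pickle.load(open("w2.pkl","rb"));g=(c["depth"]>0)&(abs(S[...,2]-12)<5)
for v in range(125,230,15):
    u=np.where(g[v,200:260])[0]+200; print(v,S[v,u[-1]].round(1))
for u in (225,235,240):
    v=np.where(g[100:130,u])[0]+100; print("front",u,S[v[0],u].round(1))
print(r.state()["ee_pos"],r.state()["t"])
c=viewer.capture("wrist");W=wmap(c);S=W.copy();S[...,:2]=(W[...,:2]-[597.4,-176.5])@rot(-9.3)
g=(c["depth"]>0)&(abs(S[...,2]-12)<5)
for v in range(125,230,30):
    u=np.where(g[v,200:260])[0]+200; print(v,S[v,u[-1]].round(1))
g=(c["depth"]>0)&(abs(S[...,2]-127)<4)&(S[...,0]>-130)&(S[...,0]<-40)&(S[...,1]>112)&(S[...,1]<160)
P=S[g];print(np.percentile(P,[1,50,99],axis=0).round(1).tolist(),r.state()["ee_pos"])
cv2.imwrite("pics/w3.png",cv2.resize(c["pixels"][90:250,130:290],None,fx=3.7,fy=3.7,interpolation=cv2.INTER_CUBIC))
E
```

```text
125 [-99.9 140.8  12.3]
140 [-83.1 140.8  12.3]
155 [-65.7 140.8  11.3]
170 [-48.3 140.8  12.6]
185 [-30.1 140.8  12.2]
200 [-11.6 140.8  12.7]
215 [  7.6 140.8  12.7]
front 225 [-114.9  120.6    9. ]
front 235 [-114.9  131.7    7.3]
front 240 [-114.   137.5   10.7]
[569.41635099 -23.41681935 225.96776666] 5.4
125 [-100.3  141.6   10. ]
155 [-66.1 141.6   9.9]
185 [-30.1 141.6  10. ]
215 [  7.5 141.6  11.2]
[[-114.1, 115.0, 123.5], [-88.0, 121.1, 128.2], [-43.1, 125.8, 130.6]] [568.72392093 -25.75347432 226.12986663]
```

```bash
python3 - <<'E'
from m import *
S=np.load("S.npy");S[...,1]+=3.7
g=(S[...,1]>128)&(S[...,1]<148)&(S[...,0]>-112)&(S[...,0]<-60)&(S[...,2]>20)
P=S[g];print(len(P))
for z in range(20,132,10):
    Q=P[(P[:,2]>=z)&(P[:,2]<z+10)]
    if len(Q): print(z,len(Q),np.percentile(Q,[2,50,98],axis=0).round(0)[:, :2].tolist())
E
```

```text
13133
20 203 [[-106.0, 129.0], [-80.0, 131.0], [-61.0, 135.0]]
30 15 [[-112.0, 129.0], [-105.0, 129.0], [-66.0, 129.0]]
40 35 [[-99.0, 129.0], [-82.0, 129.0], [-65.0, 130.0]]
50 36 [[-111.0, 129.0], [-95.0, 129.0], [-77.0, 130.0]]
60 29 [[-111.0, 129.0], [-96.0, 129.0], [-65.0, 130.0]]
70 36 [[-101.0, 129.0], [-81.0, 129.0], [-65.0, 130.0]]
80 50 [[-111.0, 129.0], [-89.0, 129.0], [-68.0, 130.0]]
90 49 [[-111.0, 129.0], [-91.0, 129.0], [-66.0, 130.0]]
100 48 [[-111.0, 129.0], [-92.0, 129.0], [-66.0, 130.0]]
110 55 [[-110.0, 129.0], [-90.0, 129.0], [-65.0, 130.0]]
120 166 [[-111.0, 128.0], [-88.0, 129.0], [-65.0, 130.0]]
```

View pics/w3.png

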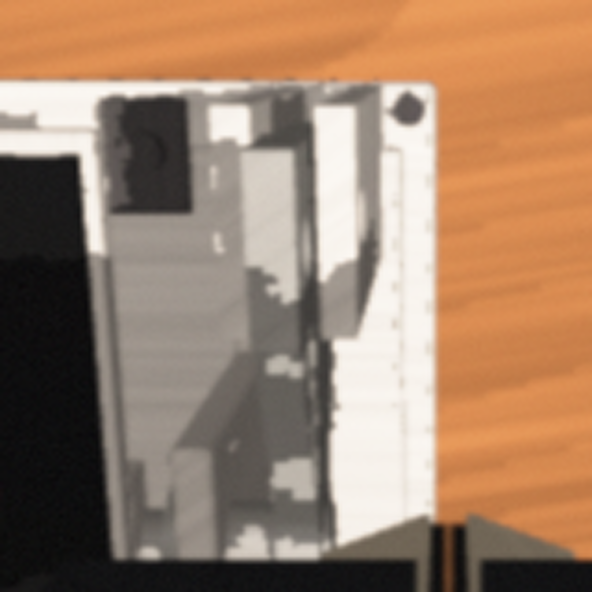

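The crop shows the sector lying between the two plates with no boss on the outer face. The plate's outer face is about 15 mm inside the base edge. I'll treat the face at about y=130 as the target and confirm it by touch. Now the pin.

Call:
carry_out(deltas=[0,0,0,-0.149,-0.35,0,0,0,-0.149,-0.35,0.0091,0.0435,0,0,-0.35,0.0091,0.0435,0,0,-0.35,0.0091,0.0435,0,0,-0.35,0.0091,0.0435,0,0,-0.35,0.0091,0.0435,0,0,-0.35,0.0091,0.0435,0,0,-0.35,0.0091,0.0435,0,0,-0.35,0.0091,0.0435,0,0,-0.35], force=30)

```text
t: 6.45
ee_pos: [449.8, 308.5, 226.8]
tool_rot: [0.0, -0.066, 0.998, -0.0]
contact_force: [1.0, -0.1, 0.5]
gripper_width: 29.5
gripper_force: 0.0
```

Call:
carry_out(deltas=[0,0,0,0,-0.35,0,0,0,0,-0.35,0,0,0,0,-0.35,0,0,0,0,-0.35])

```text
t: 6.85
ee_pos: [450.8, 306.5, 226.6]
tool_rot: [0.0, -0.065, 0.998, -0.0]
contact_force: [0.5, -1.1, -0.2]
gripper_width: 29.8
gripper_force: 0.0
```

```bash
python3 - <<'E'
from m import *
c=viewer.capture("wrist");pickle.dump(c,open("w4.pkl","wb"));cv2.imwrite("pics/w4.png",c["pixels"])
s=r.state();print(s["t"],s["ee_pos"],s["tool_rot"],s["gripper_width"])
W=wmap(c);hsv=cv2.cvtColor(c["pixels"],cv2.COLOR_BGR2HSV);R=W.copy();R[...,:2]=(W[...,:2]-[474.5,255.2])@rot(7.7)
v,u=np.indices(c["depth"].shape);top=(c["depth"]>0)&(v<240)
m=top&(abs(R[...,2]-99)<5)&(abs(R[...,0])<110)&(abs(R[...,1])<20);P=R[m]
print("racktop",len(P),np.percentile(P,[1,50,99],axis=0).round(1).tolist())
a=P[P[:,0]<0];
E=[(x,a[abs(a[:,0]-x)<2][:,1].min(),a[abs(a[:,0]-x)<2][:,1].max()) for x in range(-90,0,15) if (abs(a[:,0]-x)<2).sum()>3];print(np.round(E,1).tolist())
k=top&(abs(R[...,0]+48)<35)&(R[...,1]>40)&(R[...,1]<80)&(R[...,2]>45)&(R[...,2]<110)
P=R[k];print("head",len(P),np.percentile(P,[1,50,99],axis=0).round(1).tolist())
D=R[k&(hsv[...,2]<60)];print("black",len(D),np.percentile(D,[1,50,99],axis=0).round(1).tolist())
B=R[k&(hsv[...,2]>110)];print("bright",len(B),np.percentile(B,[1,50,99],axis=0).round(1).tolist())
k=top&(abs(R[...,0]+48)<8)&(R[...,1]>20)&(R[...,1]<50)&(R[...,2]>65)&(R[...,2]<95);P=R[k]
for y in range(20,50,4):
    Q=P[(P[:,1]>=y)&(P[:,1]<y+4)]
    if len(Q)>3: print(y,len(Q),"x",Q[:,0].min().round(1),Q[:,0].max().round(1),"ztop",np.percentile(Q[:,2],90).round(1))
E
```

```text
6.9 [450.70891731 306.79534128 226.56740171] [ 1.65810517e-04 -6.55338346e-02  9.97850324e-01 -1.39779881e-04] 29.919351383207864
racktop 4821 [[-94.7, -15.6, 96.2], [-38.2, -0.7, 100.3], [31.2, 14.2, 101.9]]
[[-90.0, -15.7, 14.4], [-75.0, -15.5, 14.5], [-60.0, -15.5, 14.3], [-45.0, -15.6, 14.3], [-30.0, -16.0, 14.2], [-15.0, -16.0, 14.3]]
head 738 [[-70.8, 40.3, 68.1], [-50.4, 56.2, 85.1], [-28.5, 64.7, 96.0]]
black 354 [[-70.3, 52.6, 74.9], [-52.3, 56.2, 91.0], [-29.0, 59.9, 96.6]]
bright 254 [[-70.4, 40.3, 67.1], [-50.2, 60.9, 78.8], [-28.9, 64.8, 92.6]]
20 41 x -52.9 -44.3 ztop 79.8
24 48 x -53.1 -44.3 ztop 79.3
28 44 x -53.6 -44.3 ztop 79.1
32 44 x -53.5 -44.2 ztop 79.5
36 44 x -53.6 -44.2 ztop 78.8
40 48 x -53.5 -44.1 ztop 78.5
44 51 x -53.6 -44.0 ztop 78.4
48 22 x -53.5 -44.1 ztop 78.5
```

View pics/w4.png

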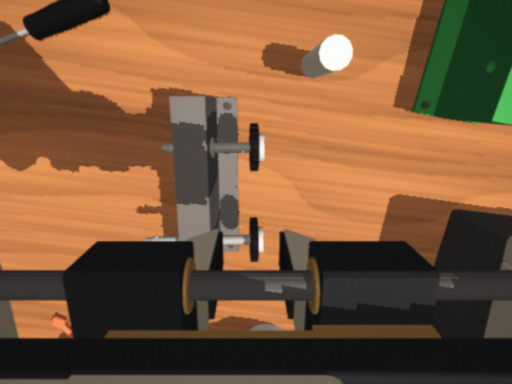

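The wrist view shows the short pin's head at (254,147), just left of the fingers' line, and the long pin's at (254,240). The pin axis is at rack x≈-49, head centre y≈56, axis z≈73.4 with about 3° of droop. That matches the given sizes.

Call:
carry_out(deltas=[0.0323,0.0045,0,0,-0.35,0,0,0.04,0,-0.35,0,0,0.04,0,-0.35,0,0,0.02,0,-0.35,0,0,0,0,-0.35,0,0,0,0,-0.35,0,0,0,0,-0.35])

```text
t: 7.6
ee_pos: [418.3, 309.0, 127.9]
tool_rot: [0.001, -0.067, 0.998, 0.001]
contact_force: [-0.1, 0.8, 0.8]
gripper_width: 29.8
gripper_force: 0.0
```

Call:
carry_out(deltas=[0,-0.0015,0.02,0,-0.35,0,0,0.01,0,-0.35,0,0,0,0,-0.35,0,0,0,0,-0.35])

```text
t: 8.0
ee_pos: [417.7, 307.4, 97.0]
tool_rot: [0.0, -0.067, 0.998, 0.0]
contact_force: [-0.4, -0.8, 0.3]
gripper_width: 29.7
gripper_force: 0.0
```

Top of head not touched. Continue down to z≈80.5.

Call:
carry_out(deltas=[0,-0.0004,0.008,0,-0.35,0,0,0.0085,0,-0.35,0,0,0,0,-0.35,0,0,0,0,-0.35])

```text
t: 8.4
ee_pos: [417.3, 306.6, 79.6]
tool_rot: [-0.0, -0.067, 0.998, -0.0]
contact_force: [-0.3, 0.7, -0.3]
gripper_width: 30.1
gripper_force: 0.0
```

Call:
carry_out(deltas=[0,0,-0.0008,0,-0.6,0,0,0,0,-0.8,0,0,0,0,-1,0,0,0,0,-1,0,0,0,0,-1,0,0,0,0,-1,0,0,0,0,-1,0,0,0,0,-1], force=30)

```text
t: 9.2
ee_pos: [417.6, 307.0, 80.8]
tool_rot: [0.0, -0.067, 0.998, 0.0]
contact_force: [-0.7, 1.0, 1.1]
gripper_width: 8.4
gripper_force: 29.9
```

Call:
carry_out(deltas=[0,0.004,0,0,-1,0,0.006,0,0,-1,0,0.008,0,0,-1,0,0.008,0,0,-1,0,0,0,0,-1])

```text
t: 9.7
ee_pos: [413.4, 334.6, 80.6]
tool_rot: [-0.0, -0.068, 0.998, 0.0]
contact_force: [-0.2, -0.0, -0.4]
gripper_width: 8.4
gripper_force: 29.8
```

```bash
python3 - <<'E'
from m import *
s=r.state();print({k:np.round(s[k],2).tolist() for k in("contact_force","moment","ee_pos","gripper_width")})
c=viewer.capture("scene");cv2.imwrite("pics/s2.png",cv2.resize(c["pixels"][140:250,270:370],None,fx=5,fy=5,interpolation=cv2.INTER_CUBIC))
E
```

```text
{'contact_force': [-0.18, -0.04, -0.36], 'moment': [0.09, 0.0, -0.01], 'ee_pos': [413.36, 334.6, 80.64], 'gripper_width': 8.39}
```

View pics/s2.png

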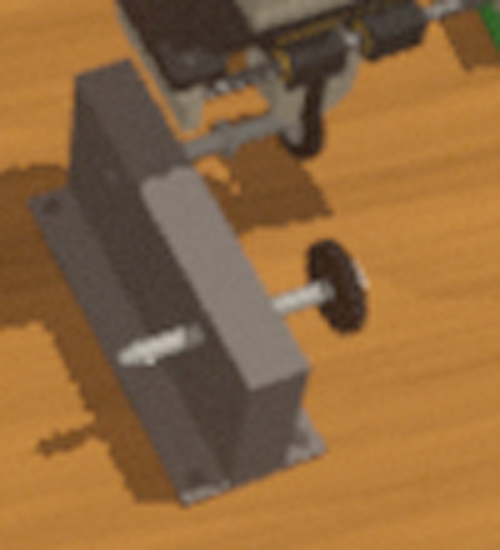

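The crop shows the short pin drawn part-way out, its collar at (230,130) clear of the rack face, with the far pin undisturbed at (330,285). Continue out, then lift.

Call:
carry_out(deltas=[0,0.01,0,0,-1,0,0.012,0,0,-1,0,0.014,0,0,-1,0,0,-0.02,0,-1,0,0,-0.03,0,-1,0,0,-0.03,0,-1,0,0,0,0,-1])

```text
t: 10.45
ee_pos: [410.7, 371.1, 164.6]
tool_rot: [0.002, -0.067, 0.998, 0.002]
contact_force: [0.4, 0.1, -1.6]
gripper_width: 8.0
gripper_force: 29.9
```

```bash
python3 - <<'E'
from m import *
s=r.state();print({k:np.round(s[k],3).tolist() for k in("t","contact_force","moment","ee_pos","tool_rot","gripper_width")})
# look for the pin in each camera: its points relative to the TCP, in tool axes along y (a) and height
ee=np.array(s["ee_pos"])
q=s["tool_rot"];ang=np.degrees(2*np.arctan2(q[2],q[1]))-90
print("tool y angle",ang)
for n in("scene","top","wrist"):
    c=viewer.capture(n);W=wmap(c);T=W-ee;xy=T[...,:2]@rot(ang-90)   # col0 lateral, col1 along tool y
    k=(c["depth"]>0)&(abs(xy[...,0])<14)&(xy[...,1]>-100)&(xy[...,1]<-32)&(abs(T[...,2]+5)<25)
    P=np.c_[xy[k],T[k][:,2]]
    if len(P)<8: print(n,"few",len(P));continue
    for lo in range(-100,-30,8):
        Q=P[(P[:,1]>=lo)&(P[:,1]<lo+8)]
        if len(Q)>2: print(n,lo,len(Q),"lat",Q[:,0].min().round(1),Q[:,0].max().round(1),"top",np.percentile(Q[:,2],95).round(1),"bot",Q[:,2].min().round(1))
    print(n,"nose end",P[:,1].min())
E
```

```text
{'t': 10.45, 'contact_force': [0.366, 0.074, -1.599], 'moment': [0.11, -0.007, -0.018], 'ee_pos': [410.712, 371.122, 164.564], 'tool_rot': [0.002, -0.067, 0.998, 0.002], 'gripper_width': 7.957}
tool y angle 97.72677323930287
scene -92 9 lat -0.5 4.9 top -2.6 bot -14.7
scene -84 14 lat -0.0 6.4 top -3.1 bot -10.6
scene -76 14 lat -1.3 6.4 top -3.2 bot -11.0
scene -68 14 lat -2.4 6.6 top -4.2 bot -10.7
scene -60 13 lat -2.8 5.8 top -4.4 bot -12.0
scene -52 16 lat -2.9 6.3 top -4.0 bot -10.9
scene -44 26 lat -8.0 9.6 top -1.4 bot -18.1
scene -36 8 lat -0.9 5.6 top -4.2 bot -11.3
scene nose end -87.20631751023133
top few 3
wrist -92 138 lat -5.7 2.6 top -4.5 bot -10.2
wrist -84 264 lat -6.5 3.1 top -3.9 bot -11.4
wrist -76 256 lat -6.7 3.4 top -3.8 bot -10.9
wrist -68 101 lat -6.3 -2.5 top -5.0 bot -11.6
wrist -60 89 lat -6.8 -3.9 top -6.3 bot -11.5
wrist -52 79 lat -6.7 -4.1 top -6.5 bot -11.3
wrist -44 184 lat -11.3 -3.5 top -3.1 bot -19.1
wrist -36 52 lat -6.3 -4.0 top -6.9 bot -13.3
wrist nose end -90.3036831362696
```

Call:
carry_out(deltas=[0,0,0,0.0742,-1,0,0,0,0.0742,-1,0,0,0,0.0743,-1,0,0,0,0.0743,-1,-0.01,-0.015,0,0,-1,-0.015,-0.023,0,0,-1,-0.0195,-0.0294,0,0,-1,-0.0195,-0.0294,0,0,-1,-0.0195,-0.0294,0,0,-1,-0.0195,-0.0294,0,0,-1])

```text
t: 11.6
ee_pos: [485.2, 196.7, 159.4]
tool_rot: [-0.001, 0.081, 0.997, -0.001]
contact_force: [0.0, 0.1, -1.7]
gripper_width: 8.2
gripper_force: 29.9
```

Call:
carry_out(deltas=[-0.0195,-0.0294,0,0,-1,-0.0195,-0.0294,0,0,-1,-0.019,-0.029,0,0,-1,-0.015,-0.022,0,0,-1,-0.0075,-0.0112,0,0,-1,0,0,0.015,0,-1,0,0,0.02,0,-1,0,0,0.01,0,-1,0,0,0,0,-1,0,0,0,0,-1])

```text
t: 12.6
ee_pos: [545.3, 66.0, 115.7]
tool_rot: [-0.0, 0.081, 0.997, -0.0]
contact_force: [0.2, -0.4, -1.4]
gripper_width: 8.2
gripper_force: 29.9
```

```bash
cat > st.py <<'E'
from m import *
def stand():
    s=r.state();q=s["tool_rot"];p=s["ee_pos"]
    P=(np.array(p[:2])-[597.4,-176.5])@rot(-9.3)
    print("t",round(s["t"],2),"TCP stand",P.round(1),"z",round(p[2],1),"angle-stand y",round(np.degrees(2*np.arctan2(q[2],q[1]))-90-80.7,2))
    f=np.array(s["contact_force"]);f[:2]=f[:2]@rot(-9.3);mo=np.array(s["moment"]);mo[:2]=mo[:2]@rot(-9.3)
    print(" F stand",f.round(1),"M",mo.round(3),"w",round(s["gripper_width"],1))
if __name__=="__main__":stand()
E
python3 - <<'E'
from st import *
stand()
# close look: bracket and pin from the wrist, pin and outer plate in the same picture
c=viewer.capture("wrist");cv2.imwrite("pics/w5.png",c["pixels"]);W=wmap(c);S=W.copy();S[...,:2]=(W[...,:2]-[597.4,-176.5])@rot(-9.3);ok=c["depth"]>0
for nm,k in(("plates",ok&(abs(S[...,2]-127)<5)&(S[...,0]>-125)&(S[...,0]<-50)&(S[...,1]>108)&(S[...,1]<142)),("base",ok&(abs(S[...,2]-12)<4)&(S[...,1]>120)&(S[...,1]<150)&(abs(S[...,0]+90)<40))):
    P=S[k];print(nm,len(P),np.percentile(P,[1,50,99],axis=0).round(1).tolist() if len(P) else "")
for lo in range(128,205,8):
    k=ok&(abs(S[...,0]+89)<16)&(S[...,1]>=lo)&(S[...,1]<lo+8)&(abs(S[...,2]-112)<16);P=S[k]
    if len(P)>5: print(lo,len(P),"x",np.percentile(P[:,0],[3,97]).round(1),"z",np.percentile(P[:,2],[3,97]).round(1))
E
```

```text
t 12.6 TCP stand [-90.6 230.9] z 115.7 angle-stand y 0.0
 F stand [ 0.2 -0.3 -1.4] M [0.038 0.029 0.01 ] w 8.2
plates 2481 [[-114.4, 109.5, 122.2], [-96.1, 120.2, 127.9], [-51.1, 126.4, 131.8]]
base 1248 [[-115.1, 123.1, 8.4], [-91.4, 135.7, 12.2], [-54.1, 142.0, 15.9]]
136 32 x [-93.1 -87.9] z [110.4 114.1]
144 214 x [-94.4 -86.4] z [110.1 115.3]
152 283 x [-94.8 -85.8] z [109.1 115.8]
160 178 x [-94.8 -88.1] z [108.9 115.3]
168 90 x [-94.9 -93.2] z [108.5 113.5]
176 88 x [-94.9 -93. ] z [108.5 113.2]
184 168 x [-99.3 -93.1] z [102.7 116.3]
192 102 x [-94.8 -92.7] z [107.3 112.6]
200 98 x [-94.8 -92.8] z [106.6 112.3]
```

View pics/w5.png

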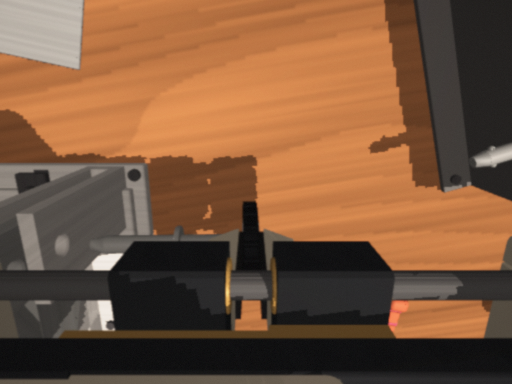

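The wrist view shows the pin held level at (95–230,243) with its collar at (178,236). The bore mouth appears as a light disc on the outer plate at (62,243). I locate that disc.

```bash
python3 - <<'E'
from st import *
c=viewer.capture("wrist");W=wmap(c);S=W.copy();S[...,:2]=(W[...,:2]-[597.4,-176.5])@rot(-9.3)
g=cv2.cvtColor(c["pixels"],cv2.COLOR_BGR2GRAY)
print(g[228:260:2,50:78:2])
for u,v in((50,243),(62,243),(62,235),(62,251),(75,243)): print(u,v,S[v,u].round(1))
# bright blob on face
roi=np.zeros_like(g);roi[228:262,50:78]=1
m=(roi>0)&(g>g[228:262,50:78].mean()+12);P=S[m];print(m.sum(),P.mean(0).round(1),np.median(P,0).round(1),P.min(0).round(1),P.max(0).round(1));stand()
E
```

```text
[[ 82  80  78  78  77  75  77  76  77  78  81  80  80  80]
 [ 80  79  77  77  77  78  76  78  80  81  81  78  79  81]
 [ 78  77  76  75  76  76  81  86  84  78  79  78  80  78]
 [ 78  76  75  76  82  96 103 104 100  81  79  79  79  77]
 [ 75  78  76  83 113 123 123 118 113  95  80  80  76  77]
 [ 76  76  78  97 131 131 129 131 123 106  78  78  77  77]
 [ 78  81  83 119 135 136 136 138 128 114  81  79  78  79]
 [ 80  81  87 126 138 141 140 138 131 117  83  78  80  81]
 [ 81  80  86 130 140 140 136 137 129 115  80  80  79  81]
 [ 78  77  88 132 133 132 135 134 126 111  83  80  81  81]
 [ 78  80  87 120 127 126 129 128 121 103  83  81  80  80]
 [ 81  79  81 109 119 119 121 119 113  94  81  81  82  80]
 [ 78  78  79  95 108 109 110 108 103  82  80  80  80  81]
 [ 77  76  78  80  87  91  92  95  85  81  81  79  80  79]
 [ 76  77  77  79  81  81  82  82  81  80  82  84  81  79]
 [ 75  77  80  79  81  82  80  81  81  81  80  79  79  78]]
50 243 [-94.6 126.3 120.6]
62 243 [-87.4 122.5 105. ]
62 235 [-92.6 123.9 105.8]
62 251 [-83.7 123.4 107.7]
75 243 [-83.7 125.3  97.1]
222 [-87.3 122.7 105.6] [-86.9 122.9 105.3] [-93.8 118.  102.9] [-83.2 126.4 109.9]
t 12.7 TCP stand [-90.  230.9] z 116.4 angle-stand y -0.01
 F stand [ 0.1  0.7 -0.9] M [ 0.06  -0.     0.012] w 8.2
```

Call:
carry_out(deltas=[-0.0006,-0.004,0.0006,0,-1,0,-0.004,0,0,-1,0,-0.002,0,0,-1,0,-0.001,0,0,-1,0,-0.001,0,0,-1,0,-0.001,0,0,-1,0,0,0,0,-1], force=26)

```text
t: 13.4
ee_pos: [543.9, 52.5, 115.1]
tool_rot: [-0.0, 0.081, 0.997, -0.0]
contact_force: [0.5, 0.4, -1.2]
gripper_width: 7.9
gripper_force: 25.9
```

```bash
python3 st.py
```

```text
t 13.4 TCP stand [-89.8 217.4] z 115.1 angle-stand y -0.04
 F stand [ 0.5  0.5 -1.2] M [0.024 0.02  0.059] w 7.9
```

Nose at about the face. Go on in 1 mm steps.

Call:
carry_out(deltas=[0,-0.001,0,0,-1,0,-0.001,0,0,-1,0,-0.001,0,0,-1,0,-0.001,0,0,-1,0,0,0,0,-1])

```text
t: 13.9
ee_pos: [543.2, 48.4, 115.1]
tool_rot: [-0.0, 0.081, 0.997, -0.0]
contact_force: [0.2, 0.3, -1.6]
gripper_width: 8.3
gripper_force: 25.9
```

```bash
python3 st.py
```

```text
t 13.9 TCP stand [-89.9 213.2] z 115.1 angle-stand y -0.05
 F stand [ 0.2  0.3 -1.6] M [ 0.065 -0.046 -0.021] w 8.3
```

Call:
carry_out(deltas=[0,-0.001,0,0,-1,0,-0.001,0,0,-1,0,-0.001,0,0,-1,0,-0.001,0,0,-1,0,-0.001,0,0,-1,0,0,0,0,-1])

```text
t: 14.5
ee_pos: [542.4, 43.5, 115.1]
tool_rot: [-0.0, 0.081, 0.997, -0.0]
contact_force: [0.9, -0.2, -1.2]
gripper_width: 8.2
gripper_force: 25.9
```

```bash
python3 st.py
```

```text
t 14.5 TCP stand [-89.9 208.2] z 115.1 angle-stand y -0.05
 F stand [ 0.9 -0.  -1.2] M [ 0.024 -0.029 -0.028] w 8.2
```

Call:
carry_out(deltas=[0,-0.001,0,0,-1,0,-0.001,0,0,-1,0,-0.001,0,0,-1,0,-0.001,0,0,-1,0,-0.001,0,0,-1,0,-0.001,0,0,-1,0,0,0,0,-1])

```text
t: 15.2
ee_pos: [541.4, 37.6, 115.1]
tool_rot: [-0.0, 0.081, 0.997, -0.0]
contact_force: [-0.2, -0.5, -1.7]
gripper_width: 8.0
gripper_force: 25.9
```

```bash
python3 - <<'E'
from st import *
stand()
c=viewer.capture("wrist");W=wmap(c);S=W.copy();S[...,:2]=(W[...,:2]-[597.4,-176.5])@rot(-9.3);ok=c["depth"]>0
for lo in range(122,185,6):
    k=ok&(abs(S[...,0]+89)<16)&(S[...,1]>=lo)&(S[...,1]<lo+6)&(abs(S[...,2]-112)<14);P=S[k]
    if len(P)>5: print(lo,len(P),"x",np.percentile(P[:,0],[3,97]).round(1),"z",np.percentile(P[:,2],[3,97]).round(1))
cv2.imwrite("pics/w6.png",cv2.resize(c["pixels"][150:270,0:260],None,fx=3,fy=3,interpolation=cv2.INTER_CUBIC))
E
```

```text
t 15.2 TCP stand [-89.9 202.2] z 115.1 angle-stand y -0.05
 F stand [-0.1 -0.5 -1.7] M [ 0.075 -0.017  0.03 ] w 8.0
122 922 x [-104.2  -79.4] z [ 99.7 125.4]
128 208 x [-94.2 -85.6] z [108.8 115.1]
134 101 x [-94.2 -89.4] z [108.6 114.2]
140 64 x [-94.3 -92.3] z [108.5 112.8]
146 66 x [-94.2 -92.4] z [108.3 112.2]
152 68 x [-94. -92.] z [107.9 112.3]
158 147 x [-98.7 -92.3] z [102.5 116. ]
164 77 x [-94.1 -92.1] z [106. 112.]
170 76 x [-94.1 -92. ] z [106.5 111.8]
176 55 x [-94.1 -92.1] z [106.2 111.3]
182 26 x [-100.8  -93.6] z [106.6 125.9]
```

View pics/w6.png

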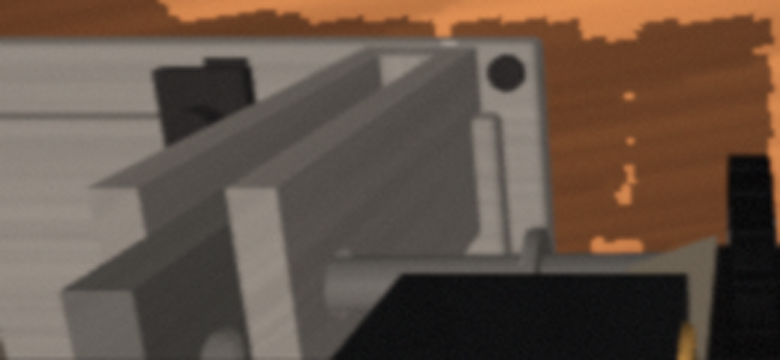

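The crop shows the pin's shank entering the outer plate at (335,280), with the collar at (535,250). The forces are nil, so I continue in.

Call:
carry_out(deltas=[0,-0.001,0,0,-1,0,-0.001,0,0,-1,0,-0.001,0,0,-1,0,-0.001,0,0,-1,0,-0.001,0,0,-1,0,-0.001,0,0,-1,0,-0.001,0,0,-1,0,-0.001,0,0,-1,0,0,0,0,-1])

```text
t: 16.15
ee_pos: [540.1, 29.7, 115.1]
tool_rot: [-0.0, 0.081, 0.997, -0.0]
contact_force: [0.1, -0.0, -1.7]
gripper_width: 8.4
gripper_force: 25.9
```

```bash
python3 st.py
```

```text
t 16.15 TCP stand [-89.9 194.3] z 115.1 angle-stand y -0.05
 F stand [ 0.1 -0.  -1.7] M [0.007 0.005 0.015] w 8.4
```

Call:
carry_out(deltas=[0,-0.001,0,0,-1,0,-0.001,0,0,-1,0,-0.001,0,0,-1,0,-0.001,0,0,-1,0,-0.001,0,0,-1,0,-0.001,0,0,-1,0,-0.001,0,0,-1,0,-0.001,0,0,-1,0,0,0,0,-1])

```text
t: 17.05
ee_pos: [538.8, 21.8, 115.2]
tool_rot: [0.0, 0.081, 0.997, -0.0]
contact_force: [-0.3, -0.1, -0.7]
gripper_width: 8.6
gripper_force: 25.9
```

```bash
python3 st.py
```

```text
t 17.05 TCP stand [-89.8 186.2] z 115.2 angle-stand y -0.04
 F stand [-0.3 -0.2 -0.7] M [-0.032  0.068 -0.023] w 8.6
```

Call:
carry_out(deltas=[0,-0.001,0,0,-1,0,-0.001,0,0,-1,0,-0.001,0,0,-1,0,-0.001,0,0,-1,0,-0.001,0,0,-1,0,-0.001,0,0,-1,0,-0.001,0,0,-1,0,-0.001,0,0,-1,0,0,0,0,-1])

```text
t: 17.95
ee_pos: [537.6, 13.9, 115.2]
tool_rot: [0.0, 0.081, 0.997, -0.0]
contact_force: [-0.1, -0.2, 0.2]
gripper_width: 8.3
gripper_force: 26.0
```

```bash
python3 st.py
```

```text
t 17.95 TCP stand [-89.8 178.3] z 115.2 angle-stand y -0.05
 F stand [-0.1 -0.3  0.2] M [-0.04   0.13  -0.007] w 8.3
```

Call:
carry_out(deltas=[0,-0.001,0,0,-1,0,-0.001,0,0,-1,0,-0.001,0,0,-1,0,-0.001,0,0,-1,0,-0.001,0,0,-1,0,-0.001,0,0,-1,0,0,0,0,-1])

```text
t: 18.65
ee_pos: [536.6, 8.0, 115.2]
tool_rot: [0.0, 0.081, 0.997, -0.0]
contact_force: [-0.3, 0.5, 1.4]
gripper_width: 8.3
gripper_force: 26.1
```

```bash
python3 st.py
```

```text
t 18.65 TCP stand [-89.8 172.2] z 115.2 angle-stand y -0.05
 F stand [-0.4  0.5  1.4] M [ 0.026  0.132 -0.034] w 8.3
```

Call:
carry_out(deltas=[0,-0.0005,0,0,-1,0,-0.0005,0,0,-1,0,-0.0005,0,0,-1,0,-0.0005,0,0,-1,0,0,0,0,-1])

```text
t: 19.15
ee_pos: [536.3, 6.1, 115.2]
tool_rot: [0.0, 0.081, 0.997, 0.0]
contact_force: [-0.6, 0.8, 2.2]
gripper_width: 8.2
gripper_force: 26.1
```

```bash
python3 - <<'E'
from st import *
stand()
c=viewer.capture("wrist");W=wmap(c);S=W.copy();S[...,:2]=(W[...,:2]-[597.4,-176.5])@rot(-9.3);ok=c["depth"]>0
k=ok&(abs(S[...,0]+90)<30)&(abs(S[...,2]-110)<18)
# collar: radius 8-10 forward side x<-96
for lo in range(120,160,2):
    P=S[k&(S[...,1]>=lo)&(S[...,1]<lo+2)&(S[...,0]<-80)]
    if len(P)>2: print(lo,len(P),"xmin",P[:,0].min().round(1),"z",np.percentile(P[:,2],[3,97]).round(1))
E
```

```text
t 19.15 TCP stand [-89.8 170.4] z 115.2 angle-stand y -0.04
 F stand [-0.8  0.7  2.2] M [ 0.139  0.163 -0.026] w 8.2
120 115 xmin -114.7 z [ 93.7 127.9]
122 108 xmin -114.6 z [ 94.4 128. ]
124 632 xmin -114.9 z [ 93.6 127.8]
126 98 xmin -114.6 z [ 94.5 127.8]
128 56 xmin -99.1 z [105.9 117.2]
130 75 xmin -99.0 z [101.9 116.8]
132 21 xmin -94.0 z [108.5 112.8]
134 22 xmin -94.3 z [107.7 112.6]
136 22 xmin -94.2 z [108.9 113.1]
138 23 xmin -94.1 z [108.3 112.5]
140 23 xmin -94.2 z [107. 112.]
142 25 xmin -94.0 z [106.2 112. ]
144 28 xmin -94.3 z [106.8 112.1]
146 17 xmin -94.1 z [106.  111.3]
148 13 xmin -94.2 z [106.8 110.3]
150 12 xmin -100.8 z [106.8 127.8]
152 17 xmin -101.0 z [106.6 127.9]
154 18 xmin -100.8 z [122.2 127.9]
156 25 xmin -100.9 z [120.5 127.3]
158 31 xmin -101.2 z [117.2 127.7]
```

Call:
carry_out(deltas=[0,-0.0005,0,0,-1,0,-0.0005,0,0,-1,0,0,0,0,-1])

```text
t: 19.5
ee_pos: [536.1, 5.2, 115.1]
tool_rot: [0.0, 0.081, 0.997, 0.0]
contact_force: [-0.8, 0.9, 2.0]
gripper_width: 8.4
gripper_force: 26.1
```

```bash
python3 st.py
```

```text
t 19.5 TCP stand [-89.8 169.4] z 115.1 angle-stand y -0.04
 F stand [-0.9  0.8  2. ] M [0.204 0.154 0.028] w 8.4
```

Call:
carry_out(deltas=[0,-0.0005,0,0,-1,0,-0.0005,0,0,-1,0,0,0,0,-1])

```text
t: 19.8
ee_pos: [536.1, 4.8, 115.2]
tool_rot: [0.0, 0.081, 0.997, 0.0]
contact_force: [-0.3, 3.7, 3.0]
gripper_width: 8.5
gripper_force: 26.1
```

```bash
python3 st.py
```

```text
t 19.8 TCP stand [-89.8 169. ] z 115.2 angle-stand y -0.01
 F stand [-0.9  3.6  3. ] M [ 0.784  0.227 -0.051] w 8.5
```

Call:
carry_out(deltas=[0,-0.0005,0,0,-1,0,-0.0005,0,0,-1,0,0,0,0,-1])

```text
t: 20.1
ee_pos: [536.1, 4.6, 115.3]
tool_rot: [0.0, 0.081, 0.997, 0.001]
contact_force: [-1.4, 7.6, 4.8]
gripper_width: 8.7
gripper_force: 26.1
```

```bash
python3 - <<'E'
from st import *
stand()
c=viewer.capture("wrist");W=wmap(c);S=W.copy();S[...,:2]=(W[...,:2]-[597.4,-176.5])@rot(-9.3);ok=c["depth"]>0
k=ok&(abs(S[...,0]+90)<30)&(abs(S[...,2]-110)<18)
for y in range(124,136):
    P=S[k&(S[...,1]>=y)&(S[...,1]<y+1)&(S[...,0]<-80)]
    if len(P)>2: print(y,len(P),"xmin",P[:,0].min().round(1),"z",np.percentile(P[:,2],[3,97]).round(1))
E
```

```text
t 20.1 TCP stand [-89.8 168.8] z 115.3 angle-stand y 0.02
 F stand [-2.6  7.2  4.8] M [1.429 0.298 0.002] w 8.7
124 57 xmin -114.5 z [ 94.6 127.9]
125 553 xmin -114.7 z [ 93.1 127.5]
126 60 xmin -114.4 z [ 96.8 127. ]
127 28 xmin -99.4 z [107.9 116.8]
128 34 xmin -99.3 z [101.9 117.4]
129 54 xmin -98.7 z [105.1 117. ]
130 11 xmin -93.9 z [108.4 112.3]
131 11 xmin -93.9 z [109. 113.]
132 12 xmin -94.1 z [109.  112.4]
133 11 xmin -93.9 z [107. 113.]
134 14 xmin -94.6 z [106.8 112.2]
135 11 xmin -94.0 z [106.9 113. ]
```

Collar is home on the plate, with a 7 N push and the position stopped. Release the button.

Call:
carry_out(deltas=[0,0,0,0,-0.7,0,0,0,0,-0.6,0,0,0,0,-0.5,0,0,0,0,-0.42,0,0,0,0,-0.42,0,0,0,0,-0.42])

```text
t: 20.75
ee_pos: [535.7, 2.7, 115.0]
tool_rot: [-0.0, 0.082, 0.997, -0.0]
contact_force: [0.2, 0.4, 0.7]
gripper_width: 26.7
gripper_force: 0.0
```

```bash
python3 st.py
```

```text
t 20.75 TCP stand [-89.9 166.9] z 115.0 angle-stand y -0.07
 F stand [0.1 0.4 0.7] M [0.026 0.004 0.004] w 26.7
```

Call:
carry_out(deltas=[0,0.003,0,0,-0.42,0,0.001,0,0,-0.42,0,0,-0.005,0,-0.42,0,0,-0.01,0,-0.42,0,0,-0.02,0,-0.42,0,0,-0.04,0,-0.42,0,0,-0.04,0,-0.42,0,0.03,0,0,-0.42,0,0.04,0,0,-0.42,0,0,0,0,-0.42])

```text
t: 21.75
ee_pos: [548.3, 82.6, 231.1]
tool_rot: [0.001, 0.078, 0.997, 0.002]
contact_force: [-0.7, -0.9, 0.3]
gripper_width: 26.7
gripper_force: 0.0
```

```bash
python3 - <<'E'
from st import *
import deck
stand()
c,*t=deck.tilt("scene");print(t[1])
print(deck.tilt("top")[2])
W=wmap(c);S=W.copy();S[...,:2]=(W[...,:2]-[597.4,-176.5])@rot(-9.3)
hsv=cv2.cvtColor(c["pixels"],cv2.COLOR_BGR2HSV)
k=(c["depth"]>0)&(abs(S[...,0]+90)<30)&(S[...,1]>140)&(S[...,1]<200)&(S[...,2]>70)&(S[...,2]<140)
P=S[k];D=S[k&(hsv[...,2]<60)];B=S[k&(hsv[...,2]>110)&(S[...,1]>165)]
for n,Q in(("head black",D),("bright button",B)): print(n,len(Q),np.percentile(Q,[2,50,98],axis=0).round(1).tolist() if len(Q) else "")
v,u=np.where(k);print(u.min(),u.max(),v.min(),v.max())
cv2.imwrite("pics/fin.png",np.hstack([cv2.resize(c["pixels"][200:350,60:260],None,fx=3.9,fy=3.9,interpolation=cv2.INTER_CUBIC)]))
E
```

```text
t 21.75 TCP stand [-90.4 247.8] z 231.1 angle-stand y 0.38
 F stand [-0.6 -1.   0.3] M [-0.011  0.047  0.01 ] w 26.7
-0.003596229930869126
-0.002173522877894428
head black 2 [[-96.5, 169.3, 118.1], [-88.3, 169.7, 122.2], [-80.0, 170.1, 126.2]]
bright button 34 [[-98.3, 165.2, 95.9], [-83.7, 174.0, 111.1], [-67.7, 175.7, 128.1]]
193 209 219 240
```

View pics/fin.png

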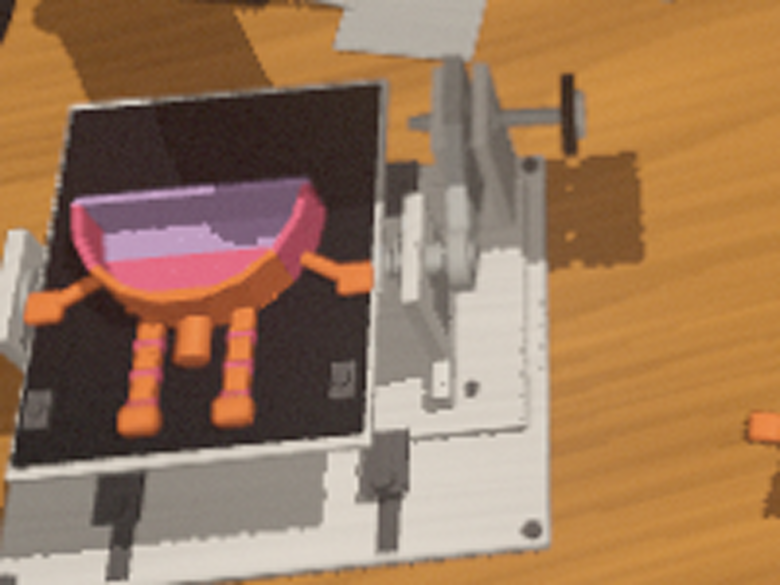

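The view shows the pin fully through: nose out past the inner plate at (415,122), button sprung out at (582,112). The deck is level at about -0.003 rad. Settle and hand in.

Call:
carry_out(deltas=[0,0,0,0,-0.42,0,0,0,0,-0.42,0,0,0,0,-0.42,0,0,0,0,-0.42,0,0,0,0,-0.42])

```text
t: 22.35
ee_pos: [547.8, 75.9, 230.2]
tool_rot: [-0.0, 0.082, 0.997, -0.0]
contact_force: [0.5, 0.3, 0.1]
gripper_width: 26.2
gripper_force: 0.0
```

```bash
python3 -c "
from rig import r
print(r.sign_off())"
```

```text
the job is handed in; nothing more can be done
None
```

The job is handed in at 22 s: deck level (about -0.003 rad), short pin through bracket and sector with its collar home and the button then released, long pin left in the rack; `sign_off` returned no verdict, and I saw the button sprung out but not the balls themselves.

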